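# Bond a helmet speaker cup in a clamshell jig

## Task

The helmet's speaker cup is ready to be bonded: stand the loose liner cup inside the shell cup that waits in the clamshell jig, swing the jig's lid down over them, then take the locating pin from its parking post and push it down through the hole at the lid's end into the bushing below. The lid is sprung, so press the pin fully home until the halves are shut, and finish still gripping the pin and pressing it down: do not let go. Leave the glue bottle and the pots where they stand.

Things in the scene. Friction and masses are not known exactly. Their poses are not given: they have to be found in the camera images.
- jig: Lower half of the clamshell jig, fixed to the bench: plywood plate 124 x 296 x 10 mm, long along its y. Origin: on the bench under the pocket's centre. The pocket (71 mm wide, floor at z 10) is in a 104 mm square block, top at z 34. Along y: hinge at -100; post with the pin bushing, 44 mm square, at +75; parking post, 34 mm square, at +138; both posts are aluminium, tops at z 49 mm.
- shell: Outer grey plastic cup, tapered, open on top, standing in the jig's pocket. Outside width 55 mm at the foot, 68 at the rim, 26 high, wall and floor 3 mm; its rim stands 2 mm over the pocket block. Origin: centre of its underside, z up.
- liner: Inner grey plastic cup of the same shape, upright on the bench. Outside width 45 mm at the foot, 58 at the rim, 34 high, wall and floor 3 mm. Origin: centre of its underside, z up. Seated, its underside is 3 mm above the shell's and its rim stands 11 mm over the shell's rim (47 mm above the bench), so it can be gripped round the outside of its rim, best across the jig (along the jig's x).
- pin: Steel locating pin, upright in the parking post; lifts straight out. Origin: centre of its lower tip, z up along it. Shank 10 mm thick, 38 long, with a bullet nose (4 mm wide at the tip, full width 9 mm up); shoulder collar 25 mm wide, z 38 to 43; black round knob 20 mm wide, z 43 to 73 mm. Fully home, the collar lies on the lid and the tip is 25 mm below the bushing's mouth.
- lid (a joint): Angle of the lid (rad): 0 shut, 1.95 at its stop, leaning back. It starts open past upright and friction keeps it there. Pushed by its back down to about 0.9 it sinks slowly by itself until the sprung foot under it stands on the liner's floor, and rests 0.04 to 0.08 ajar (free end 8 to 16 mm high). 5 to 8 N down on the pin shuts it on a solid stop; let go, it rises.
- lid_hinge (a point): Middle of the lid's hinge axis, 56 mm above the bench. The lid is 12 mm thick, centred on this axis, 74 mm wide; its last 56 mm is an aluminium tongue 46 mm wide. Under it, 100 mm from the hinge, the sprung foot (23 mm rubber pad, 8 mm of travel) reaches 42 mm out of its inner face.
- lid_hole (a point): Centre of the upper mouth of the lid's 12 mm pin hole, 175 mm from the hinge axis, on the lid's outer (upper) face; 62 mm above the bench when shut. Its z is the hole's axis, pointing out of the outer face.
- lid_tip (a point): Middle of the lid's free end, 205 mm from the hinge axis, half way through its 12 mm thickness. Its x is along the hinge axis; its z points out of the outer face (the back, to push on when the lid is open).
- jig_hole (a point): Centre of the mouth of the bushing in the lower half, under the lid's hole when shut; 12 mm wide, 39 deep, 49 mm above the bench. The hole of the parking post is the same.
- pot_b: Bystander: large screw-top pot with a white lid and a red band, 87 mm wide, 98 high, standing at the back. Origin: centre of its underside.
- glue_bottle: Bystander: white glue bottle with a red and white nozzle cap, 54 mm wide, 142 high, standing. Origin: centre of its underside.
- pot_c: Bystander: small screw-top pot with a yellow lid, 53 mm wide, 50 high, standing. Origin: centre of its underside.

How it is judged:
On the way, in this order (a step that is already met when the one before it is completed fails the run):
1. the liner stands nested in the shell, down on its floor (horizontal distance between liner and shell below 0.004 m and z of liner in the frame of shell below 0.006 m and angle between liner's own z axis and vertical below 0.1 rad), for 0.2 s.
2. the lid is down over the nested cups, resting on its sprung foot (value of joint lid below 0.13 rad), for 0.2 s.
3. the pin is through the lid and in the bushing of the lower half (horizontal distance between pin and jig_hole below 0.003 m and z of pin in the frame of jig_hole below -0.005 m), for 0.1 s.
At the end, for the whole second after the job is handed in: Liner upright in the shell, within 4 mm of concentric and on its floor (to 3 mm); lid shut to 0.02 rad; pin upright through both halves, within 3 mm of the bushing's axis, its tip over 21 mm into the bushing; the fingers still on the pin with more than 3 N (all of step 1 and value of joint lid below 0.02 rad and horizontal distance between pin and jig_hole below 0.003 m and z of pin in the frame of jig_hole below -0.021 m and angle between pin's own z axis and vertical below 0.1 rad and contact force between the fingers and pin above 3 N); the arm keeps its last pose, push and grip.
It fails at once if the glue bottle, the small pot or the large pot is moved by more than 2 cm (distance of any of pot_b, glue_bottle, pot_c from where it was at the start of the episode above 0.02 m).
It also fails if it takes over 61 s, if anything falls off the work surface, if the arm or the gripper's body presses on something with over 40 N, if the wrist force passes 120 N, or if a joint passes its speed limit or range.

## Robot

A 7-joint arm with a two-finger parallel gripper is mounted at the origin on the work surface; the furniture and walls round the work are solid. World frame = base frame: x ahead of the robot, y to its left, z up, the work surface at z = 0. Lengths are in m, angles in rad, forces in N, time in s.
With the tool pointing down it reaches from about 0.425 to 0.925 m from the base axis. Payload 6.8 kg.
Tool frame: the origin (TCP) lies at the very end of the fingers, on their centre line; the grasp point (between the pads) lies 19 mm behind it; z points along the fingers, y is the line along which they close (so a half turn about z gives the same grasp; the last joint's range is limited). The gripper opens to 85 mm and grips with 20 to 120 N. Pads are 22 mm wide; open, the fingers measure 114 mm over their backs; the gripper's body (76 mm by 85 mm) begins 54 mm behind the grasp point. The pads swing forward as they close: fully open they stand 13 mm farther back than shut.
Start: joints at [1.189, 0.477, 0.022, 1.555, -0.011, 1.109, -0.083], TCP at [0.183, -0.65, 0.231] pointing down, gripper open.
Joint ranges: [-2.96, 2.96], [-0.34, 2.1], [-1.41, 1.46], [0.24, 2.44], [-1.37, 4.51], [0.17, 1.92], [-2.96, 2.96]. Speed limits (rad/s): [2.39, 2.39, 3.14, 3.14, 3.14, 3.14, 3.14].

## Interface

Orientations are given as a unit quaternion [w, x, y, z].
In Python, from station import bot gives the robot as it stands.
- The arm moves only by the shell command python3 nudge.py 'ROWS' [FORCE]. ROWS is a JSON list of rows, 1 to 20 of them, each written [[dx, dy, dz], turn, opening]: dx, dy, dz in m, then a turn about the tool's z in rad, then the opening from 0.0 (shut) to 1.0 (fully open); each row shifts and turns the commanded pose from where the row before left it, along the tool's axes as they then stand; what a row does not reach is not made up. A row lasts 1/10 s, in which the tool goes at most 0.05 m and 0.15 rad, less where a joint would pass 70% of its speed; a pose out of reach is approached as far as the arm can. The fingers move at their own pace and stop on an object; FORCE is the grip in N (left out, the last holds). Time passes only in rows, so rows that do not move let the fingers close. It prints the time, the measured TCP pose, the force, the opening and the grip force at its end. Input that does not fit is refused with a message, and nothing moves.
- bot.get_obs(): the state, without advancing time (a new reading comes with each control period).
- bot.read_camera(name): name is "scene" or "top" or "wrist"; returns the picture (420x560x3 uint8, blue, green, red); there is no depth.
- bot.camera_info(name): a dict with "vertical_fov" (degrees; the focal length in pixels is half the picture's height over the tangent of half this angle, whatever the lens; pixels are square), "cx", "cy" (the principal point, pixels), "view" (4x4, takes a point from world to camera coordinates); the wrist camera has in their place "hand_eye" (4x4, takes a point from camera to tool coordinates, whose origin is the TCP and whose axes are the flange's). Camera axes: x right, y up, looking along -z (the intrinsics and any distortion apply to the point x, -y, -z); pixel columns grow to the right and rows downward; lengths in m; the calibration is good to about 2 mm. The wrist camera is an equidistant fisheye: a pixel r from the principal point sees the ray r / f radians off the axis. A picture is of the moment at which its call begins: read the wrist's pose just before it. camera_info takes no time and is no camera call.
- bot.hand_in(): hands the job in; it is judged then, once.
The state is a dict: "t": time; "q": joint angles; "joint_vel": joint speeds; "joint_torque": joint torques, N m; "eef_pos": TCP position; "tool_rot": TCP orientation; "contact_force": force on the tool from outside, world axes, zero at the start; "torque": the same for the moment, N m; "gripper_width": opening from 0.0 (shut) to 1.0 (fully open); "grasp_force": force on a finger pad.
Only numpy, scipy, OpenCV 4.12 (cv2) and the standard library are available. Lean on these libraries where they do the work, as an engineer would, in place of code of your own. Each camera call takes 0.05 s, during which the arm holds its last target. There are 200 camera calls.

## Working session

There is one attempt and no reset: what is moved stays moved. The work goes in short steps, Python scripts to look and compute and a shell command to move; the robot and the scene stay as the last step left them, time stands still between calls to the robot, and variables do not carry over. Pictures are saved under pics/ and viewed, at most 10 in all, crops included, and the job is handed in when it is done.

```bash
ls; mkdir -p pics
python3 - <<'E'
from station import bot
import cv2,numpy as np
np.set_printoptions(precision=4,suppress=True)
o=bot.get_obs();print(o)
for n in("scene","top","wrist"):
    print(n,bot.camera_info(n)); cv2.imwrite(f"pics/{n}0.png",bot.read_camera(n))
E
```

```text
nudge.py
pics
station.py
{'t': 0.0, 'q': array([ 1.1889,  0.4778,  0.0223,  1.5564, -0.0115,  1.1093, -0.0831]), 'joint_vel': array([-0.0012, -0.0012, -0.0003, -0.0022,  0.0003,  0.0007, -0.0021]), 'joint_torque': array([  0.0004, -59.6451,   1.6082, -28.1195,   0.0124,   0.0095,
        -0.    ]), 'eef_pos': array([ 0.1823, -0.6493,  0.2303]), 'tool_rot': array([-0.0009,  0.9906,  0.1365, -0.0002]), 'contact_force': array([-0.2501,  0.1101,  1.2051]), 'torque': array([-0.0271, -0.0112, -0.0135]), 'grasp_force': 0.0, 'gripper_width': 1.0011982460720847}
scene {'vertical_fov': 43.17312854290736, 'cx': 282.35969737410267, 'cy': 203.21914908813795, 'view': array([[-0.5749, -0.8182,  0.0014,  0.2634],
       [ 0.5629, -0.3942,  0.7265, -0.2742],
       [-0.5939,  0.4185,  0.6872, -1.2378],
       [ 0.    ,  0.    ,  0.    ,  1.    ]])}
top {'vertical_fov': 42.06559088384471, 'cx': 280.62889203439426, 'cy': 209.73108981807573, 'view': array([[ 0.0053, -1.    ,  0.0072, -0.0099],
       [ 0.9911,  0.0062,  0.1331, -0.456 ],
       [-0.1331,  0.0064,  0.9911, -1.293 ],
       [ 0.    ,  0.    ,  0.    ,  1.    ]])}
wrist {'vertical_fov': 65.70646984690485, 'cx': 282.17420847456094, 'cy': 211.98030840799257, 'hand_eye': array([[ 0.0006,  0.9457,  0.3252,  0.0822],
       [ 1.    , -0.0007,  0.0001,  0.0005],
       [ 0.0003,  0.3252, -0.9457, -0.1431],
       [ 0.    ,  0.    ,  0.    ,  1.    ]])}
```

View pics/scene0.png

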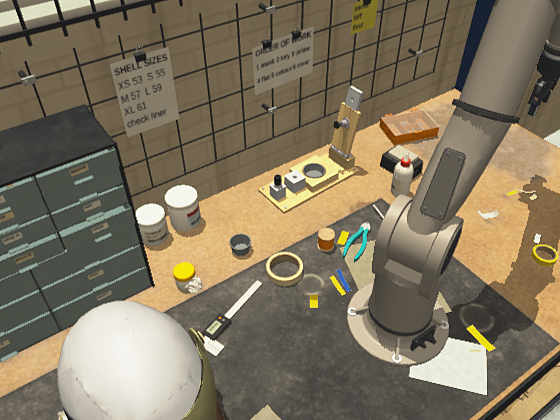

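View pics/top0.png

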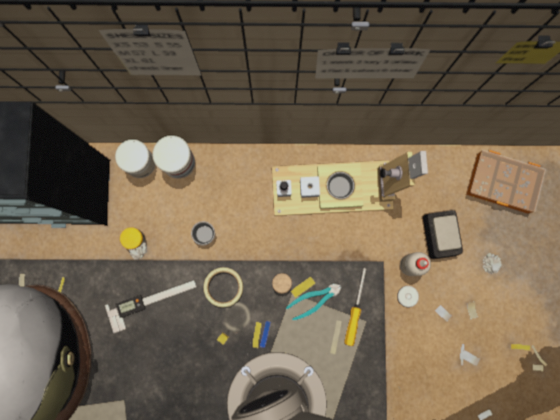

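The scene shows the jig's lid open, leaning to the right (-y). In the top view the pin is near (284,187), the bushing near (310,187), the shell near (341,185) and the liner near (204,234). I'll take an enlarged crop to get exact pixels.

```bash
python3 - <<'E'
import cv2
a=cv2.imread("pics/top0.png")[150:255,180:440]
cv2.imwrite("pics/c1.png",cv2.resize(a,None,fx=3,fy=3,interpolation=cv2.INTER_CUBIC))
E
cat > h.py <<'E'
import numpy as np,cv2
from station import bot
from scipy.spatial.transform import Rotation as R
np.set_printoptions(precision=4,suppress=True)
def ray(n,u,v):
    i=bot.camera_info(n);f=210/np.tan(np.radians(i["vertical_fov"]/2))
    V=np.array(i["view"]);d=np.array([(u-i["cx"])/f,-(v-i["cy"])/f,-1])
    return -V[:3,:3].T@V[:3,3],V[:3,:3].T@d
def at_z(n,u,v,z):
    o,d=ray(n,u,v);return o+d*(z-o[2])/d[2]
def proj(n,p):
    i=bot.camera_info(n);f=210/np.tan(np.radians(i["vertical_fov"]/2))
    V=np.array(i["view"]);c=V[:3,:3]@np.asarray(p)+V[:3,3]
    return np.array([i["cx"]-f*c[0]/c[2],i["cy"]+f*c[1]/c[2]])
def rot(o): return R.from_quat(np.roll(o["tool_rot"],-1)).as_matrix()
def wproj(p,o):
    i=bot.camera_info("wrist");f=210/np.tan(np.radians(i["vertical_fov"]/2))
    H=np.array(i["hand_eye"]);t=rot(o).T@(np.asarray(p)-o["eef_pos"]);c=H[:3,:3].T@(t-H[:3,3])
    d=np.array([c[0],-c[1],-c[2]]);th=np.arctan2(np.hypot(d[0],d[1]),d[2]);k=f*th/np.hypot(d[0],d[1])
    return np.array([i["cx"]+k*d[0],i["cy"]+k*d[1]])
def w_at_z(u,v,z,o):
    i=bot.camera_info("wrist");f=210/np.tan(np.radians(i["vertical_fov"]/2))
    H=np.array(i["hand_eye"]);x,y=u-i["cx"],v-i["cy"];r=np.hypot(x,y)+1e-9;th=r/f
    c=np.array([x/r*np.sin(th),-y/r*np.sin(th),-np.cos(th)])
    R_=rot(o);d=R_@H[:3,:3]@c;p=R_@H[:3,3]+o["eef_pos"];return p+d*(z-p[2])/d[2]
def go(o,p):  # tool-axis displacement
    return rot(o).T@(np.asarray(p)-o["eef_pos"])
E
```

```text
(no output)
```

View pics/c1.png

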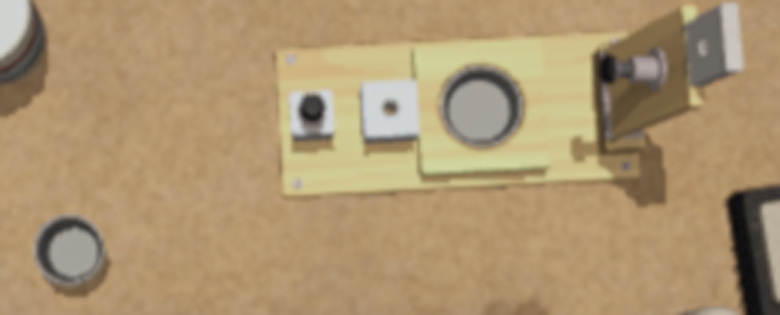

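The crop (scale 3) shows the liner rim centre at (70,250), the knob at (313,104), the bushing at (390,107), the shell rim at (482,106), the lid tip near (738,38) and plate corners at (278,52) and (285,195).

Run:
```python
from h import *
c=lambda x,y:((x+.5)/3-.5+180,(y+.5)/3-.5+150)
P={}
for n,x,y,z in[("liner",70,250,.034),("knob",313,104,.084),("bush",390,107,.049),("shell",482,106,.036),("cornA",278,52,.010),("cornB",285,195,.010),("lidtip",738,38,.25)]:
    P[n]=at_z("top",*c(x,y),z);print(n,P[n])
for a,b in(("bush","shell"),("knob","shell"),("knob","bush")):
    d=P[a]-P[b];print(a,b,np.hypot(*d[:2]),np.degrees(np.arctan2(-d[0],d[1])))
```

```text
liner [0.3981 0.1788 0.034 ]
knob [ 0.5089 -0.0145  0.084 ]
bush [ 0.5132 -0.0766  0.049 ]
shell [ 0.5169 -0.152   0.036 ]
cornA [0.5659 0.0138 0.01  ]
cornB [0.4465 0.0072 0.01  ]
lidtip [ 0.5263 -0.302   0.25  ]
bush shell 0.07542364729009582 2.782831114706709
knob shell 0.1377381916088043 3.329757354511257
knob bush 0.06232213926976533 3.991664397242918
```

Jig yaw is about 3° and the distances between features match the spec. I'll raise the arm and turn the tool so the fingers close along the jig's x (tool x pointing to +y).

```bash
python3 nudge.py '[[[0, 0, -0.02], -0.15, 1], [[0, 0, -0.02], -0.15, 1], [[0, 0, -0.02], -0.15, 1], [[0, 0, -0.02], -0.15, 1], [[0, 0, -0.02], -0.15, 1], [[0, 0, 0], -0.15, 1], [[0, 0, 0], -0.15, 1], [[0, 0, 0], -0.15, 1], [[0, 0, 0], -0.15, 1]]' 30; python3 -c "
from h import *
o=bot.get_obs();print(rot(o));print(go(o,[.40,-.3,.33]),go(o,[.398,.179,.15]),o['q'])"
```

```text
t: 1.05
eef_pos: [0.1824, -0.6497, 0.3309]
tool_rot: [-0.0, 0.686, 0.728, 0.0]
contact_force: [-0.2, 0.1, -0.3]
gripper_width: 0.998
grasp_force: 0.0
[[-0.0591  0.9983 -0.0003]
 [ 0.9983  0.0591  0.0007]
 [ 0.0007 -0.0003 -1.    ]]
[0.3362 0.2379 0.0011] [0.8144 0.2642 0.1814] [ 1.3684  0.4238 -0.2366  1.4155  0.0998  1.3147  1.1857]
```

```bash
python3 nudge.py '[[[0.04, 0.03, 0], 0, 1], [[0.04, 0.03, 0], 0, 1], [[0.04, 0.03, 0], 0, 1], [[0.04, 0.03, 0], 0, 1], [[0.04, 0.03, 0], 0, 1], [[0.04, 0.03, 0], 0, 1], [[0.04, 0.03, 0], 0, 1], [[0.04, 0.03, 0], 0, 1], [[0.045, 0, 0], 0, 1], [[0.045, 0, 0], 0, 1], [[0.045, 0, 0], 0, 1], [[0.045, 0, 0], 0, 1], [[0.045, 0, 0], 0, 1], [[0.045, 0, 0.04], 0, 1], [[0.045, 0.005, 0.04], 0, 1], [[0.045, 0.01, 0.04], 0, 1], [[0.045, 0.01, 0.04], 0, 1], [[0.03, 0, 0.02], 0, 1], [[0, 0, 0], 0, 1]]'
python3 - <<'E'
from h import *
o=bot.get_obs();im=bot.read_camera("wrist");cv2.imwrite("pics/w1.png",im)
print(rot(o));print(go(o,[.398,.179,.15]),o['q'],wproj([.398,.179,.034],o))
E
```

```text
t: 2.95
eef_pos: [0.4022, 0.09, 0.1773]
tool_rot: [-0.002, 0.686, 0.728, -0.001]
contact_force: [0.1, -0.5, 0.4]
gripper_width: 1.002
grasp_force: 0.0
[[-0.0601  0.9982 -0.0045]
 [ 0.9982  0.0601  0.0021]
 [ 0.0024 -0.0043 -1.    ]]
[0.0891 0.0013 0.0275] [ 0.4403  0.2085 -0.8807  2.1575  0.2065  0.8641 -0.5052] [286.0323  97.8548]
```

View pics/w1.png

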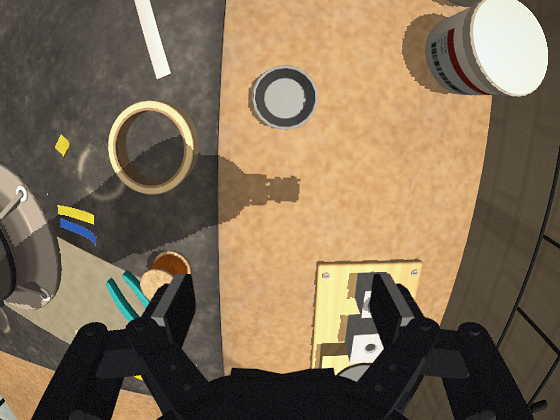

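The wrist image shows the liner rim centred at (284,97), where I had predicted (286,98), so the top-camera position is confirmed to about 1–2 mm.

```bash
python3 -c "
from h import *
o=bot.get_obs();p=w_at_z(284,97,.034,o);print(p,go(o,[p[0],p[1],.021]))"
python3 nudge.py '[[[0.045, 0.0, 0.02], 0, 1], [[0.044, 0.0, 0.03], 0, 1], [[0, 0, 0.03], 0, 1], [[0, 0, 0.03], 0, 1], [[0, 0, 0.02], 0, 1], [[0, 0, 0], 0, 1], [[0, 0, 0], 0, 1]]'
python3 - <<'E'
from h import *
o=bot.get_obs();print(rot(o),go(o,[.397,.179,.021]))
E
```

```text
[0.3975 0.1775 0.034 ] [0.0895 0.0001 0.1575]
t: 3.7
eef_pos: [0.4006, 0.1718, 0.052]
tool_rot: [0.0, 0.689, 0.725, 0.0]
contact_force: [0.8, 0.7, -0.3]
gripper_width: 0.998
grasp_force: 0.0
[[-0.0516  0.9987  0.0007]
 [ 0.9987  0.0516 -0.0004]
 [-0.0005  0.0007 -1.    ]] [ 0.0074 -0.0033  0.031 ]
```

```bash
python3 nudge.py '[[[0.007, -0.003, 0.01], 0, 1], [[0, 0, 0.012], 0, 1], [[0, 0, 0.009], 0, 1], [[0, 0, 0], 0, 1]]'
python3 - <<'E'
from h import *
o=bot.get_obs();print(go(o,[.3977,.178,.021]),o["contact_force"])
E
python3 nudge.py '[[[0, 0, 0], 0, 0.7], [[0, 0, 0], 0, 0.55], [[0, 0, 0], 0, 0.4], [[0, 0, 0], 0, 0.4], [[0, 0, 0], 0, 0.4], [[0, 0, 0], 0, 0.4], [[0, 0, 0], 0, 0.4], [[0, 0, 0], 0, 0.4]]' 25
```

```text
t: 4.1
eef_pos: [0.3969, 0.1788, 0.0205]
tool_rot: [0.0, 0.688, 0.725, 0.0]
contact_force: [-0.1, 0.3, -0.9]
gripper_width: 1.003
grasp_force: 0.0
[-0.0008  0.0007 -0.0005] [-0.1004  0.27   -0.8754]
t: 4.9
eef_pos: [0.397, 0.1794, 0.0212]
tool_rot: [0.001, 0.688, 0.725, 0.0]
contact_force: [-1.1, -1.1, 8.6]
gripper_width: 0.645
grasp_force: 24.5
```

```bash
python3 nudge.py '[[[0, 0, -0.02], 0, 0.4], [[0, 0, -0.04], 0, 0.4], [[0, 0, -0.04], 0, 0.4], [[0, 0, -0.03], 0, 0.4], [[0, 0, 0], 0, 0.4], [[0, 0, 0], 0, 0.4]]'
python3 - <<'E'
from h import *
o=bot.get_obs();print(rot(o),go(o,[.517,-.152,.15]))
print(bot.get_obs()["contact_force"])
E
```

```text
t: 5.5
eef_pos: [0.3969, 0.179, 0.1508]
tool_rot: [0.001, 0.688, 0.725, 0.001]
contact_force: [-0.9, -0.2, 0.1]
gripper_width: 0.637
grasp_force: 27.0
[[-0.0522  0.9986  0.0019]
 [ 0.9986  0.0522 -0.0003]
 [-0.0004  0.0019 -1.    ]] [-0.3368  0.1027  0.0011]
[-0.9176 -0.1986  0.1498]
```

```bash
python3 nudge.py '[[[-0.02, 0.01, 0], 0, 0.4], [[-0.03, 0.01, 0], 0, 0.4], [[-0.03, 0.01, 0], 0, 0.4], [[-0.03, 0.01, 0], 0, 0.4], [[-0.03, 0.01, 0], 0, 0.4], [[-0.03, 0.01, 0], 0, 0.4], [[-0.03, 0.01, 0], 0, 0.4], [[-0.03, 0.01, 0], 0, 0.4], [[-0.03, 0.01, 0], 0, 0.4], [[-0.03, 0.01, 0], 0, 0.4], [[-0.03, 0, 0], 0, 0.4], [[-0.02, 0, 0], 0, 0.4], [[0, 0, 0], 0, 0.4], [[0, 0, 0], 0, 0.4]]'
python3 - <<'E'
from h import *
o=bot.get_obs();im=bot.read_camera("wrist");cv2.imwrite("pics/w2.png",im)
print(rot(o));print(go(o,[.517,-.152,.15]),wproj([.5132,-.0766,.049],o),wproj([.5089,-.0145,.084],o))
R_=rot(o)
for d in(.0,.005):print(wproj(o["eef_pos"]+R_[:,2]*(-.01-d+0.0),o))
E
```

```text
t: 6.9
eef_pos: [0.5134, -0.1544, 0.1489]
tool_rot: [-0.001, 0.688, 0.725, -0.0]
contact_force: [0.8, 0.7, -0.4]
gripper_width: 0.642
grasp_force: 27.0
[[-0.0527  0.9986 -0.0023]
 [ 0.9986  0.0527  0.0013]
 [ 0.0014 -0.0022 -1.    ]]
[ 0.0022  0.0037 -0.0011] [289.8123 111.7184] [289.4786  17.8013]
[285.2833 285.7447]
[285.3761 291.3816]
```

View pics/w2.png

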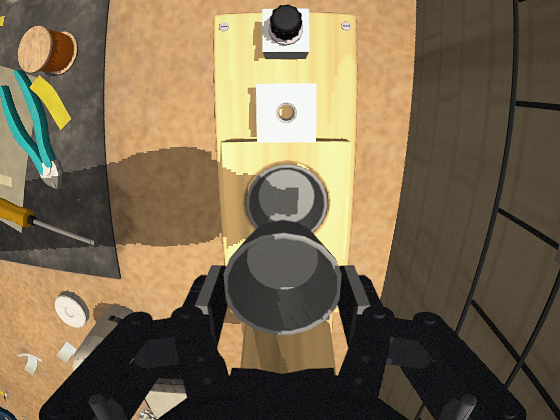

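The wrist view shows the liner held squarely, with the shell rim centred near (287,199) and the bushing at (286,113), about 1–2 mm from prediction. I'll descend in stages.

```bash
python3 nudge.py '[[[0.003, 0.003, 0.01], 0, 0.4], [[0, 0, 0.03], 0, 0.4], [[0, 0, 0.03], 0, 0.4], [[0, 0, 0.02], 0, 0.4], [[0, 0, 0], 0, 0.4]]'
python3 - <<'E'
from h import *
o=bot.get_obs();print(go(o,[.5163,-.1515,.036]))
E
```

```text
t: 7.45
eef_pos: [0.5149, -0.1498, 0.0572]
tool_rot: [-0.003, 0.687, 0.726, -0.001]
contact_force: [0.0, 0.8, -1.0]
gripper_width: 0.639
grasp_force: 27.0
[-0.0018  0.0014  0.0212]
```

```bash
python3 nudge.py '[[[-0.002, 0.001, 0.01], 0, 0.4], [[0, 0, 0.008], 0, 0.4], [[0, 0, 0.003], 0, 0.4], [[0, 0, 0], 0, 0.4]]';python3 nudge.py '[[[0, 0, 0.002], 0, 0.4], [[0, 0, 0], 0, 0.4]]';  python3 - <<'E'
from h import *
o=bot.get_obs();print(go(o,[.5163,-.1515,.034]),o["contact_force"])
E
```

```text
t: 7.85
eef_pos: [0.5183, -0.1537, 0.0392]
tool_rot: [0.0, 0.688, 0.726, -0.0]
contact_force: [0.4, -0.4, -0.8]
gripper_width: 0.642
grasp_force: 27.0
t: 8.05
eef_pos: [0.5184, -0.1538, 0.0375]
tool_rot: [0.0, 0.688, 0.726, 0.0]
contact_force: [-0.4, -0.0, -0.9]
gripper_width: 0.642
grasp_force: 27.0
[ 0.0024 -0.002   0.0035] [-0.4044 -0.0324 -0.8537]
```

```bash
python3 nudge.py '[[[0.002, -0.002, 0], 0, 0.4], [[0, 0, 0.001], 0, 0.4], [[0, 0, 0], 0, 0.4]]';python3 nudge.py '[[[0, 0, 0.0015], 0, 0.4], [[0, 0, 0], 0, 0.4]]';python3 nudge.py '[[[0, 0, 0.0015], 0, 0.4], [[0, 0, 0], 0, 0.4]]'
```

```text
t: 8.35
eef_pos: [0.5161, -0.1518, 0.0363]
tool_rot: [0.0, 0.688, 0.726, -0.0]
contact_force: [-0.2, 0.1, 0.3]
gripper_width: 0.639
grasp_force: 27.0
t: 8.55
eef_pos: [0.516, -0.1519, 0.0346]
tool_rot: [-0.0, 0.688, 0.726, -0.0]
contact_force: [-0.1, -0.4, -0.4]
gripper_width: 0.639
grasp_force: 27.0
t: 8.75
eef_pos: [0.5162, -0.1519, 0.0343]
tool_rot: [0.0, 0.688, 0.726, -0.0]
contact_force: [-4.3, -0.2, 12.3]
gripper_width: 0.647
grasp_force: 27.9
```

```bash
python3 nudge.py '[[[0, 0, 0], 0, 0.75], [[0, 0, 0], 0, 0.85], [[0, 0, 0], 0, 0.9], [[0, 0, -0.03], 0, 0.9], [[0, 0, -0.05], 0, 0.9], [[0, 0, -0.04], 0, 0.9], [[0, 0, 0], 0, 0.9], [[0, 0, 0], 0, 0.9]]'
python3 - <<'E'
from h import *
o=bot.get_obs();im=bot.read_camera("wrist");t=bot.read_camera("top")
a=cv2.resize(im[60:330,180:400],None,fx=2,fy=2,interpolation=cv2.INTER_CUBIC)
cv2.imwrite("pics/w3.png",a)
print(o["eef_pos"],wproj([.517,-.152,.036],o),wproj([.517,-.152,.047],o),wproj([.5132,-.0766,.049],o))
E
```

```text
t: 9.55
eef_pos: [0.5166, -0.1522, 0.1541]
tool_rot: [0.001, 0.688, 0.725, 0.0]
contact_force: [-0.3, -0.0, -0.2]
gripper_width: 0.897
grasp_force: 0.0
[ 0.5166 -0.1522  0.1541] [284.2129 204.064 ] [284.3196 208.1778] [284.7657 113.8181]
```

View pics/w3.png

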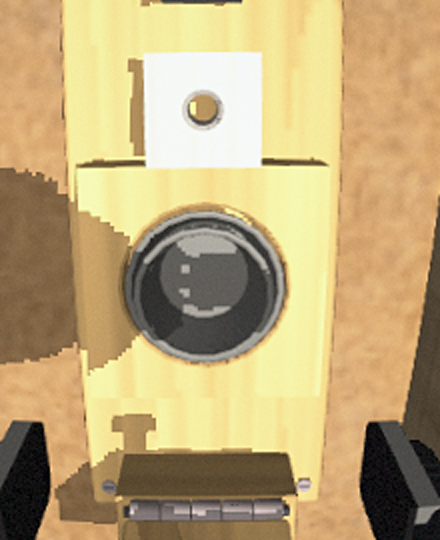

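The liner sits concentric in the shell, with the shell rim centred at crop (205,285) and the bushing at crop (204,110). Next I'll go over the lid's back with the fingers shut.

```bash
python3 nudge.py '[[[0, 0, -0.03], 0, 0], [[0, 0, -0.05], 0, 0], [[0, 0, -0.05], 0, 0], [[0, 0, -0.04], 0, 0], [[0, 0, 0], 0, 0], [[-0.03, 0, 0], 0, 0], [[-0.04, 0, 0], 0, 0], [[-0.04, 0, 0], 0, 0], [[-0.04, 0, 0], 0, 0], [[-0.04, 0, 0], 0, 0], [[-0.02, 0, 0], 0, 0], [[0, 0, 0], 0, 0], [[0, 0, 0], 0, 0]]'
python3 - <<'E'
from h import *
o=bot.get_obs();im=bot.read_camera("top");a=cv2.resize(im[130:230,300:440],None,fx=4,fy=4,interpolation=cv2.INTER_CUBIC);cv2.imwrite("pics/t2.png",a)
print(o["q"],go(o,[.524,-.36,.2]))
E
```

```text
t: 10.95
eef_pos: [0.5273, -0.3601, 0.3218]
tool_rot: [-0.001, 0.688, 0.726, 0.0]
contact_force: [0.5, 0.9, -0.4]
gripper_width: -0.002
grasp_force: 0.0
[ 1.0026  0.4376 -0.7047  1.4966  0.2858  1.3153  0.3254] [ 0.     -0.0031  0.1218]
```

```bash
python3 nudge.py '[[[0, -0.003, 0.03], 0, 0], [[0, 0, 0.04], 0, 0], [[0, 0, 0.035], 0, 0], [[0, 0, 0], 0, 0], [[0.02, 0, 0], 0, 0], [[0.02, 0, 0], 0, 0], [[0.02, 0, 0], 0, 0], [[0.02, 0, 0], 0, 0], [[0.02, 0, 0], 0, 0], [[0, 0, 0], 0, 0]]'
```

```text
t: 12.0
eef_pos: [0.5202, -0.2571, 0.2206]
tool_rot: [0.001, 0.686, 0.728, 0.001]
contact_force: [0.9, 0.9, -1.0]
gripper_width: -0.001
grasp_force: 0.0
```

```bash
python3 nudge.py '[[[0.02, 0, 0], 0, 0], [[0.02, 0, 0], 0, 0], [[0.015, 0, 0], 0, 0], [[0, 0, 0], 0, 0]]'
```

```text
t: 12.4
eef_pos: [0.5161, -0.2039, 0.2185]
tool_rot: [-0.0, 0.687, 0.727, 0.0]
contact_force: [-0.1, -0.7, 0.1]
gripper_width: 0.002
grasp_force: 0.0
```

```bash
python3 nudge.py '[[[0.015, 0.003, 0.005], 0, 0], [[0.015, 0.003, 0.01], 0, 0], [[0.015, 0, 0.01], 0, 0], [[0.015, 0, 0.005], 0, 0], [[0.01, 0, 0.0], 0, 0], [[0, 0, 0], 0, 0]]'
python3 - <<'E'
from h import *
o=bot.get_obs();a=cv2.resize(bot.read_camera("scene")[60:220,240:440],None,fx=3,fy=3);b=cv2.resize(bot.read_camera("wrist"),None,fx=.6,fy=.6)
c=np.zeros((480,800,3),np.uint8);c[:,:600]=a;c[:150,600:]=cv2.resize(b,(200,150));cv2.imwrite("pics/m1.png",c)
E
```

```text
t: 13.0
eef_pos: [0.5185, -0.1356, 0.1885]
tool_rot: [-0.0, 0.687, 0.726, 0.0]
contact_force: [-0.0, 0.4, 0.5]
gripper_width: -0.002
grasp_force: 0.0
```

View pics/m1.png

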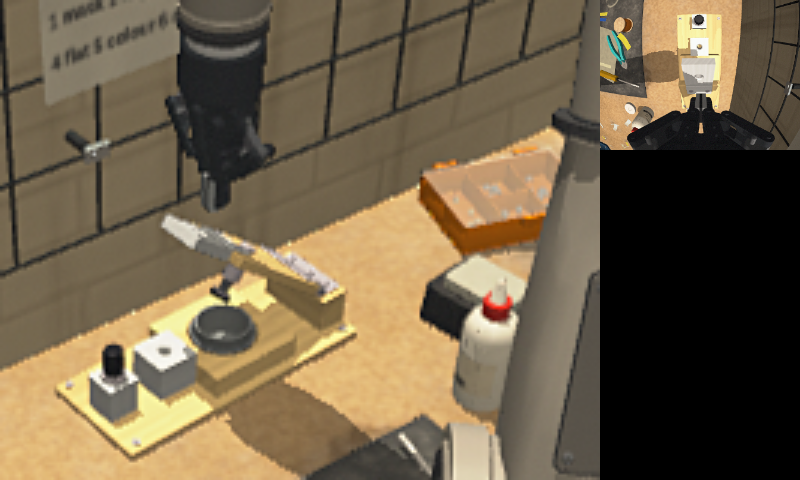

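The lid is past 0.9 and sinking by itself, at roughly 0.6 now, with its foot heading into the liner. I'll move above the parked pin while it settles.

```bash
python3 nudge.py '[[[0, 0, -0.03], 0, 0.3], [[0.02, 0, -0.01], 0, 0.8], [[0.03, 0, 0], 0, 0.8], [[0.03, 0, 0], 0, 0.8], [[0.03, 0, 0], 0, 0.8], [[0.01, 0, 0], 0, 0.8], [[0, 0, 0], 0, 0.8], [[0, 0, 0.02], 0, 0.8], [[0, 0, 0.02], 0, 0.8], [[0, 0, 0.02], 0, 0.8], [[0, 0, 0], 0, 0.8], [[0, 0, 0], 0, 0.8], [[0, 0, 0], 0, 0.8], [[0, 0, 0], 0, 0.8], [[0, 0, 0], 0, 0.8]]'
python3 - <<'E'
from h import *
o=bot.get_obs();im=bot.read_camera("wrist");cv2.imwrite("pics/w4.png",im)
a=cv2.resize(im[90:420,140:420],None,fx=1.6,fy=1.6);b=cv2.resize(bot.read_camera("scene")[100:220,250:380],None,fx=2.5,fy=2.5)
c=np.zeros((530,780,3),np.uint8);c[:a.shape[0],:a.shape[1]]=a;c[:300,450:775]=b;cv2.imwrite("pics/m2.png",c)
print(go(o,[.509,-.0145,.058]),wproj([.5089,-.0145,.084],o))
E
```

```text
t: 14.6
eef_pos: [0.5125, -0.017, 0.169]
tool_rot: [0.001, 0.688, 0.725, 0.0]
contact_force: [0.6, -0.2, -0.2]
gripper_width: 0.801
grasp_force: 0.0
[ 0.0028 -0.0035  0.111 ] [279.3961 214.4048]
```

View pics/m2.png

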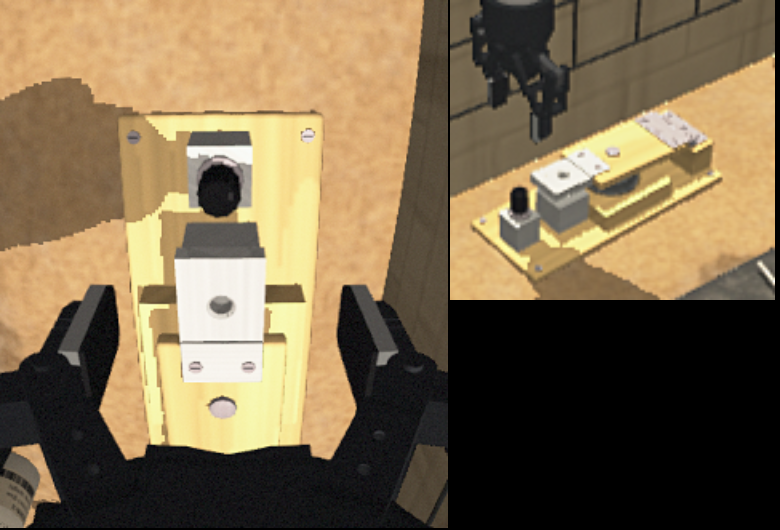

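The lid now rests ajar on its foot. The knob top is at about (277,209) in the full wrist image, and it agrees with the top-camera estimate once the known wrist bias is removed. I'll grasp the pin.

```bash
python3 nudge.py '[[[0.003, -0.003, 0.02], 0, 0.8], [[0, 0, 0.03], 0, 0.8], [[0, 0, 0.02], 0, 0.8], [[0, 0, 0], 0, 0.8]]'
python3 - <<'E'
from h import *
o=bot.get_obs();print(go(o,[.509,-.0138,.058]),rot(o)[:,0])
E
```

```text
t: 15.1
eef_pos: [0.5069, -0.0142, 0.0962]
tool_rot: [-0.002, 0.688, 0.726, -0.002]
contact_force: [-1.1, 0.9, 0.1]
gripper_width: 0.799
grasp_force: 0.0
[0.0003 0.0023 0.0382] [-0.0534  0.9986  0.0004]
```

```bash
python3 nudge.py '[[[0, 0.002, 0.02], 0, 0.8], [[0, 0, 0.015], 0, 0.6], [[0, 0, 0], 0, 0.6], [[0, 0, 0], 0, 0.6]]'
python3 - <<'E'
from h import *
o=bot.get_obs();print(go(o,[.509,-.0138,.058]),o["tool_rot"],o["contact_force"])
E
```

```text
t: 15.5
eef_pos: [0.511, -0.0138, 0.0637]
tool_rot: [-0.0, 0.688, 0.726, 0.0]
contact_force: [-0.0, -0.3, 0.0]
gripper_width: 0.603
grasp_force: 0.0
[ 0.0001 -0.002   0.0057] [-0.      0.6881  0.7257  0.    ] [-0.0225 -0.2675  0.0499]
```

```bash
python3 nudge.py '[[[0, -0.002, 0.005], 0, 0.5], [[0, 0, 0], 0, 0.4], [[0, 0, 0], 0, 0.3], [[0, 0, 0], 0, 0.1], [[0, 0, 0], 0, 0.1], [[0, 0, 0], 0, 0.1], [[0, 0, 0], 0, 0.1], [[0, 0, 0], 0, 0.1]]' 30
```

```text
t: 16.3
eef_pos: [0.5091, -0.0141, 0.0587]
tool_rot: [0.0, 0.688, 0.726, 0.0]
contact_force: [-1.9, -0.5, 5.8]
gripper_width: 0.222
grasp_force: 29.6
```

```bash
python3 nudge.py '[[[0, 0, 0], 0, 0], [[0, 0, -0.01], 0, 0], [[0, 0, -0.02], 0, 0], [[0, 0, -0.03], 0, 0], [[0, 0, -0.03], 0, 0], [[0, 0, 0], 0, 0], [[-0.02, 0, 0], 0, 0], [[-0.02, 0, 0], 0, 0], [[-0.013, 0, 0], 0, 0], [[-0.01, 0, 0], 0, 0], [[0, 0, 0], 0, 0], [[0, 0, 0], 0, 0]]' 60
python3 - <<'E'
from h import *
o=bot.get_obs();im=bot.read_camera("wrist");cv2.imwrite("pics/w5.png",im)
a=cv2.resize(im[150:400,180:400],None,fx=2.3,fy=2.3,interpolation=cv2.INTER_CUBIC);cv2.imwrite("pics/c5.png",a)
t=np.radians(3.1);T=np.array([.5091+.063*np.sin(t),-.0141-.063*np.cos(t),.14]);print(T,go(o,T),o["tool_rot"])
E
```

```text
t: 17.5
eef_pos: [0.5121, -0.0763, 0.1482]
tool_rot: [-0.0, 0.688, 0.726, 0.0]
contact_force: [0.1, 0.6, -1.4]
gripper_width: 0.211
grasp_force: 58.7
[ 0.5125 -0.077   0.14  ] [-0.0007  0.0004  0.0082] [-0.0003  0.688   0.7257  0.0002]
```

View pics/c5.png

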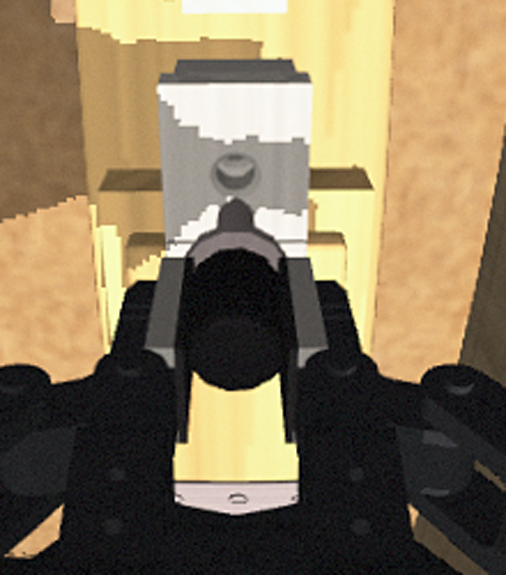

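The pin is gripped upright, and its tip (crop column 236) lines up laterally with the lid hole (236,172). I'll lower it with small corrections.

```bash
python3 nudge.py '[[[0, 0, 0.01], 0, 0], [[0, 0, 0.01], 0, 0], [[0, 0, 0.005], 0, 0], [[0, 0, 0], 0, 0], [[0, 0, 0], 0, 0]]'
python3 - <<'E'
from h import *
o=bot.get_obs();print(go(o,[.5125,-.077,.115]),o["tool_rot"],o["contact_force"])
E
```

```text
t: 18.05
eef_pos: [0.5121, -0.0767, 0.1231]
tool_rot: [-0.0, 0.688, 0.726, -0.0]
contact_force: [0.0, 0.5, -1.2]
gripper_width: 0.211
grasp_force: 58.7
[-0.0003  0.0004  0.0081] [-0.0002  0.688   0.7257 -0.    ] [ 0.0398  0.5034 -1.1746]
```

```bash
python3 nudge.py '[[[0, 0, 0.004], 0, 0], [[0, 0, 0.004], 0, 0], [[0, 0, 0.003], 0, 0], [[0, 0, 0], 0, 0]]';python3 nudge.py '[[[0, 0, 0.003], 0, 0], [[0, 0, 0.003], 0, 0], [[0, 0, 0], 0, 0]]'
```

```text
t: 18.45
eef_pos: [0.5118, -0.077, 0.1118]
tool_rot: [-0.0, 0.688, 0.726, -0.0]
contact_force: [-0.0, 0.4, -0.7]
gripper_width: 0.214
grasp_force: 58.7
t: 18.75
eef_pos: [0.5119, -0.077, 0.1059]
tool_rot: [-0.0, 0.688, 0.726, -0.0]
contact_force: [-0.5, -0.4, 0.5]
gripper_width: 0.21
grasp_force: 58.7
```

```bash
python3 nudge.py '[[[0, 0, 0.003], 0, 0], [[0, 0, 0.003], 0, 0], [[0, 0, 0.003], 0, 0], [[0, 0, 0], 0, 0]]';python3 nudge.py '[[[0, 0, 0.003], 0, 0], [[0, 0, 0.003], 0, 0], [[0, 0, 0.003], 0, 0], [[0, 0, 0], 0, 0]]'
```

```text
t: 19.15
eef_pos: [0.5118, -0.077, 0.0968]
tool_rot: [-0.0, 0.688, 0.726, -0.0]
contact_force: [-0.5, -0.0, -1.1]
gripper_width: 0.212
grasp_force: 58.7
t: 19.55
eef_pos: [0.5118, -0.0769, 0.0878]
tool_rot: [-0.0, 0.688, 0.726, -0.0]
contact_force: [0.6, -0.4, -0.6]
gripper_width: 0.213
grasp_force: 58.7
```

Tip is at about z 0.040, in the bushing, with no side load. I'll continue onto the lid.

```bash
python3 nudge.py '[[[0, 0, 0.003], 0, 0], [[0, 0, 0.003], 0, 0], [[0, 0, 0.003], 0, 0], [[0, 0, 0], 0, 0]]';python3 nudge.py '[[[0, 0, 0.002], 0, 0], [[0, 0, 0.002], 0, 0], [[0, 0, 0.002], 0, 0], [[0, 0, 0], 0, 0]]'
```

```text
t: 19.95
eef_pos: [0.5124, -0.0766, 0.0792]
tool_rot: [-0.0, 0.688, 0.726, 0.0]
contact_force: [0.6, 0.8, 1.6]
gripper_width: 0.209
grasp_force: 59.0
t: 20.35
eef_pos: [0.5125, -0.0764, 0.0734]
tool_rot: [0.0, 0.688, 0.726, 0.0]
contact_force: [-0.7, 1.6, 5.6]
gripper_width: 0.212
grasp_force: 59.5
```

```bash
python3 nudge.py '[[[0, 0, 0.001], 0, 0], [[0, 0, 0.001], 0, 0], [[0, 0, 0], 0, 0]]';python3 nudge.py '[[[0, 0, 0.001], 0, 0], [[0, 0, 0], 0, 0]]'
```

```text
t: 20.65
eef_pos: [0.5125, -0.0763, 0.0718]
tool_rot: [0.0, 0.688, 0.726, 0.0]
contact_force: [-2.5, 2.4, 7.6]
gripper_width: 0.21
grasp_force: 59.8
t: 20.85
eef_pos: [0.5126, -0.0762, 0.0716]
tool_rot: [0.0, 0.688, 0.726, 0.0]
contact_force: [-5.5, 2.4, 18.2]
gripper_width: 0.212
grasp_force: 60.9
```

The pin hits the solid stop at z 0.0716 (expected 0.0717) with 18 N down. I'll check that it holds and take a look.

```bash
python3 nudge.py '[[[0, 0, 0.0005], 0, 0], [[0, 0, 0], 0, 0], [[0, 0, 0], 0, 0], [[0, 0, 0], 0, 0]]'
python3 - <<'E'
from h import *
a=cv2.resize(bot.read_camera("scene")[100:220,230:380],None,fx=4,fy=4,interpolation=cv2.INTER_CUBIC);cv2.imwrite("pics/s6.png",a);print(bot.get_obs()["contact_force"])
E
```

```text
t: 21.25
eef_pos: [0.5126, -0.0762, 0.0715]
tool_rot: [0.001, 0.688, 0.726, -0.0]
contact_force: [-7.1, 3.1, 24.1]
gripper_width: 0.214
grasp_force: 61.5
[-6.6489  2.3643 23.0672]
```

View pics/s6.png

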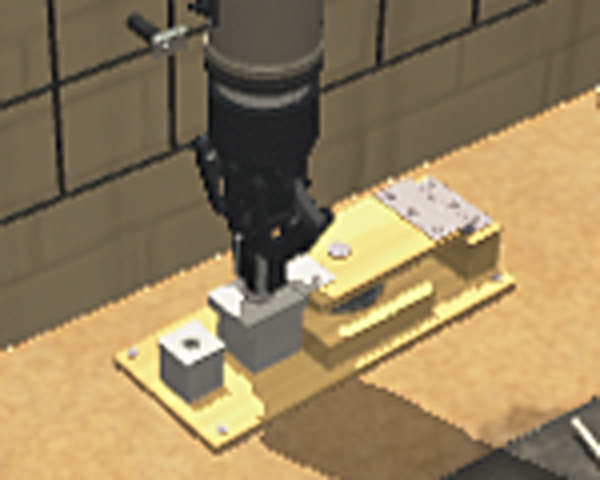

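The lid is flat on the bushing post (around crop (260,310)), and the collar is pressed onto the lid under the gripper. The force is steady at about 23 N, so I'm handing in.

```bash
python3 -c "
from station import bot
print(bot.hand_in())"
```

```text
the job is handed in; nothing more can be done
None
```

I handed the job in at about 21 s of the 61 s limit: the liner is nested in the shell, the lid is down flat, and the pin is home against the solid stop, still gripped and pressed down with about 23 N; the judge's verdict was not shown.

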